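# Back the indexing head off by one notch

## Task

The indexing head on the bonding bench has been advanced one position too far. With a fingertip, tip the red ratchet pawl up out of the toothed wheel until it falls over and rests tipped back, push the top of the wheel by its spoke toward the pawl's side so that it turns back exactly one notch, then tip the pawl over again so that it drops fully home between the teeth. Leave the loose things on the bench where they stand.

Things in the scene. Friction and masses are not known exactly. Their poses are not given: they have to be found in the camera images.
- head: Indexing head bolted to the bench: base plate 150 x 290 x 15 mm (x -85..+65, y -180..+110), two short steel posts on the +x side. Origin on the bench below the toothed wheel's centre; z up, x along the wheel's level axle (100 mm high), y across. Spokes on the -x side, pawl on the -y side. Turned up to 0.45 rad either way from world x. Highest point about 195 mm.
- wheel (a joint): Turn of the wheel, rad; positive = backward: its top moves to head -y, toward the pawl. 10 teeth, a notch every 0.628. Starts at -0.22 to -0.05; with the pawl home, a tooth meets it at 0 and blocks backward turning. One notch back, the pawl drops fully home where the wheel reads 0.37 to 0.57 (best 0.46). Light friction, about 0.1 N m: stays where it is left.
- wheel_hub (a point): Point on the axle in the plane of the spokes, head (-45, 0, 100) mm. Five steel spokes 10 mm thick, 72 degrees apart, stand out from the hub (radius 20) in this plane. The steel ratchet wheel is in the plane x = 0: 12 mm thick, 10 hooked teeth, tip radius 62, root radius 46 mm.
- spoke_tip (a point): Centre of the yellow ball (18 mm diameter) at the end of the uppermost spoke, 85 mm from the axle. It turns with the wheel: seen from the axle it stands (0.17 - wheel reading) rad from straight up, to the head's +y side where positive. Push it from its +y side.
- pawl (a joint): Tilt of the pawl, rad: 0 = home, nose between the teeth; 0.75 = tipped back on its stop. Positive moves the knob to head -y and the nose up. The nose clears the teeth above about 0.25. The heavy knob makes it tip by itself: left below about 0.33 it falls home, above that it falls to 0.75 and rests there. About 1 N at the knob moves it.
- pawl_knob (a point): Centre of the pawl's red cylindrical knob, diameter 24, 30 mm long along head x, 88 mm from the level pivot at head (0, -105, 100) mm. Home it is at head (0, -79, 184), tipped back at (0, -143, 179) mm. A closed fingertip has room beside it on either y side down to 160 mm above the bench.
- pawl_nose (a point): Centre of the rounded end (radius 5 mm) of the pawl's red arm, which drops between the teeth: at head (0, -37, 137) mm when home.
- spool: Loose brass spool, 50 mm across, 24 mm high, standing close to the head; origin under its centre. Leave alone.
- vial: Loose amber vial with black cap, 32 mm across, 50 mm high, standing close to the head; origin under its centre. Leave alone.
- puck: Loose aluminium puck, 40 mm across, 26 mm high, standing close to the head; origin under its centre. Leave alone.
- die_tray: Loose black compartment tray 50 x 50 x 12 mm on the head's +x side; origin under its centre. Leave alone.
- work_tray: Loose cork-edged work tray 130 x 130 x 36 mm with a copper board, on the left of the bench; origin under its centre. Leave alone.
- screwdriver: Loose yellow screwdriver 160 mm long lying on the right of the bench; origin under its middle. Leave alone.

How it is judged:
By the outcome, as a careful person would: the job done as asked, in the order asked, and still so for the second after the job is handed in, with the robot touching nothing.
It also fails if it takes over 53 s, if anything falls off the work surface, if the arm or the gripper's body presses on something with over 40 N, if the wrist force passes 120 N, or if a joint passes its speed limit or range.

## Robot

A 6-joint arm with a two-finger parallel gripper is mounted at the origin on the work surface. World frame = base frame: x ahead of the robot, y to its left, z up, the work surface at z = 0. Lengths are in m, angles in rad, forces in N, time in s.
With the tool pointing down it reaches from about 0.3 to 0.85 m from the base axis. Payload 4.2 kg.
Tool frame: the origin (TCP) lies midway between the tips of the shut fingers; the grasp point (between the pads) lies 19 mm behind it; z points along the fingers, y is the line along which they close (so a half turn about z gives the same grasp; the last joint's range is limited). The gripper opens to 91 mm and grips with 3 to 60 N. Pads are 32 mm wide; open, the fingers measure 118 mm over their backs; the gripper's body (76 mm by 178 mm) begins 60 mm behind the grasp point.
Start: joints at [-1.253, 0.32, 1.565, -0, 1.257, -0.02], TCP at [0.191, -0.543, 0.214] pointing down, gripper open.
Joint ranges: [-3.11, 3.11], [-0.84, 2.01], [0.21, 2.61], [-1.34, 4.49], [0.05, 2.63], [-2.56, 2.56]. Speed limits (rad/s): [2.57, 2.57, 3.14, 3.14, 3.14, 3.14].

## Interface

Orientations are given as a unit quaternion [w, x, y, z].
In Python, from station import get_obs, snapshot, close_job, silhouettes gives the robot as it stands.
- The arm moves only by the tool move_arm, never from a script. Its argument "increments" is a list of rows, each a list of 7 numbers: the shift along the tool's x, y, z as a fraction of full scale, then the turn, a rotation vector about the tool's x, y, z as a fraction of full scale, then the opening, from 0 (shut) to 1 (fully open). In form: [[x, y, z, rx, ry, rz, fingers], ...]. A call has exactly 10 rows; each row is the pose to reach, as a shift and turn from the pose commanded when the call began, along the tool's axes at that moment; what a row does not reach only later rows make up. Full scale, the value 1, is 0.3 m for a shift and 0.5 rad for a turn. A row lasts 1/12 s, in which the tool goes at most 41.7 mm and 7.16 degrees, less where a joint would pass 70% of its speed; a pose out of reach is approached as far as the arm can. A call with a number of a shift or a turn outside -1 to 1 is refused whole. A call with a gripper value outside its range is refused whole. The fingers move at their own pace and stop on an object; "force" is the grip in N (left out, the last holds). Time passes only in rows, so rows that repeat a pose let the fingers close, or fill a call up. It gives the time, the measured TCP pose, the force, the opening and the grip force at its end, in the units of the state.
- get_obs(): the state, without advancing time (a new reading comes with each control period).
- snapshot(name): name is "side" or "top"; returns a dict with "image" (384x512x3 uint8, red, green, blue), "fx", "fy", "cx", "cy" (pixels), "dist" ([k1, k2, p1, p2, k3] as OpenCV has them; the pictures are not rectified), "camera_from_world" (4x4, takes a point from world to camera coordinates). Camera axes: x right, y down, z forward; pixel columns grow to the right and rows downward; lengths in m; the calibration is good to about 2 mm. A picture is of the moment at which its call begins. There is no depth.
- close_job(): hands the job in; it is judged then, once.
Trained networks look in the newest picture that a camera, given by its name, has taken for a name from the list of things; names that differ only in an ending like _2 or _b are one class to them, and where a whole thing is asked for, a point or a joint stands for the part that bears it (a point fixed in the world has none). Each returns a list of dicts, best first, with "p" (0 to 1); they miss things now and then, are a little off and sometimes report something else, mostly with a low value. They report only what shows in the picture. A call takes as long as a camera call.
- silhouettes(camera, name): "region" (384x512 bool, what is visible of it) and "at" ([row, column] in pixels, amid what is visible of it).
The state is a dict: "time": time; "joint_pos": joint angles; "joint_vel": joint speeds; "joint_efforts": joint torques, N m; "tcp_pos": TCP position; "tcp_rot": TCP orientation; "contact_force": force on the tool from outside, world axes, zero at the start; "torque": the same for the moment, N m; "width": finger opening in m; "gripper_force": force on a finger pad.
Only numpy, scipy, OpenCV 4.12 (cv2) and the standard library are available. Lean on these libraries where they do the work, as an engineer would, in place of code of your own. Each camera call takes 0.05 s, during which the arm holds its last target. There are 200 camera calls.

## Working session

There is one attempt and no reset: what is moved stays moved. The work goes in short steps, Python scripts to look and compute and a tool call to move; the robot and the scene stay as the last step left them, time stands still between calls to the robot, and variables do not carry over. Pictures are saved under pics/ and viewed, at most 10 in all, crops included, and the job is handed in when it is done.

Besides the shell and the picture viewer there is one more tool, called after "Request:" as name(argument=value, ...) on one line, values as JSON. move_arm: Moves the arm, as the interface text tells. Shift numbers are shares of 0.3 m and turn numbers shares of 0.5 rad, none past 1 either way. Its arguments: {"type":"object","properties":{"increments":{"type":"array","items":{"type":"array","items":{"type":"number"}}},"force":{"type":"number"}},"required":["increments"]}

```bash
mkdir -p pics
cat > h.py <<'E'
import numpy as np,cv2
from station import *
def save(n,f):
    s=snapshot(n); cv2.imwrite('pics/'+f,s['image'][:,:,::-1]); return s
def K(s): return np.array([[s['fx'],0,s['cx']],[0,s['fy'],s['cy']],[0,0,1.]]),np.array(s['dist'],float)
def proj(s,P):
    k,d=K(s);T=np.array(s['camera_from_world']);r,_=cv2.Rodrigues(T[:3,:3])
    return cv2.projectPoints(np.array(P,float).reshape(-1,1,3),r,T[:3,3],k,d)[0].reshape(-1,2)
E
python3 - <<'E'
from h import *
a=save('side','a.png');b=save('top','b.png')
cv2.imwrite('pics/ab.png',cv2.resize(np.hstack([a['image'],b['image']])[:,:,::-1],(800,300)))
for s,n in((a,'side'),(b,'top')):
    T=np.linalg.inv(np.array(s['camera_from_world']));print(n,T[:3,3].round(3),T[:3,2].round(3),s['fx'])
    for o in['head','wheel','spoke_tip','pawl_knob','wheel_hub','pawl_nose','spool','vial','puck','die_tray']:
        r=silhouettes(n,o);print(o,[(round(x['p'],2),np.round(x['at'],1).tolist(),int(x['region'].sum())) for x in r[:3]])
print(get_obs())
E
```

```text
side [ 0.104 -0.843  0.968] [ 0.333  0.681 -0.652] 405.01706200281365
head [(0.75, [209.9, 274.5], 4065)]
wheel [(0.73, [184.2, 264.4], 713)]
spoke_tip [(0.89, [188.6, 264.9], 928)]
pawl_knob [(0.79, [187.7, 288.7], 278)]
wheel_hub [(0.92, [188.0, 266.5], 951)]
pawl_nose [(0.75, [186.8, 284.1], 294), (0.73, [193.5, 291.3], 50)]
spool []
vial [(0.36, [187.1, 281.9], 270)]
puck []
die_tray []
top [0.325 0.015 1.352] [ 0.173  0.02  -0.985] 427.04471968469477
head [(0.72, [185.0, 265.6], 4440)]
wheel [(0.81, [182.6, 258.5], 965)]
spoke_tip [(0.88, [187.6, 257.0], 927)]
pawl_knob [(0.71, [182.4, 258.5], 942), (0.49, [168.4, 282.7], 218)]
wheel_hub [(0.78, [184.8, 258.3], 985)]
pawl_nose [(0.77, [167.2, 285.2], 179)]
spool [(0.54, [218.5, 295.0], 179)]
vial [(0.68, [183.9, 207.8], 87)]
puck [(0.41, [228.7, 253.4], 111)]
die_tray [(0.7, [144.4, 249.2], 229)]
{'time': 1.1, 'joint_pos': array([-1.25297022e+00,  3.19600234e-01,  1.56450499e+00, -1.17056951e-05,
        1.25739518e+00, -2.00214025e-02]), 'joint_vel': array([-0.0004915 , -0.0007666 , -0.00010332,  0.0001875 , -0.00011532,
        0.0010212 ]), 'joint_efforts': array([-4.62427251e-04, -4.12358952e+01, -2.32232326e+01,  7.28858518e-02,
        3.78367945e-02, -5.48363190e-06]), 'tcp_pos': array([ 0.19057806, -0.5425147 ,  0.21397387]), 'tcp_rot': array([4.64387685e-05, 9.85765974e-01, 1.68123298e-01, 1.33626242e-06]), 'contact_force': array([ 0.48926936, -0.5737266 ,  0.76561135]), 'torque': array([ 0.02435837, -0.04878261, -0.0135079 ]), 'gripper_force': 0.0, 'width': 0.09112985937969514}
```

View pics/a.png

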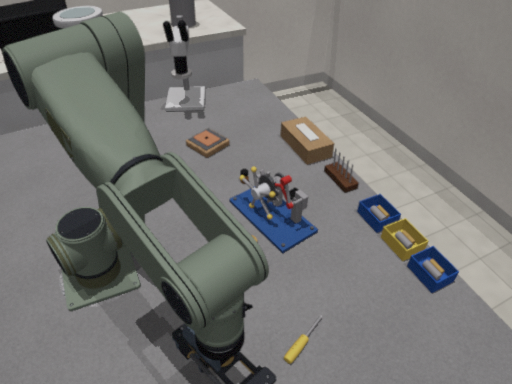

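View pics/b.png

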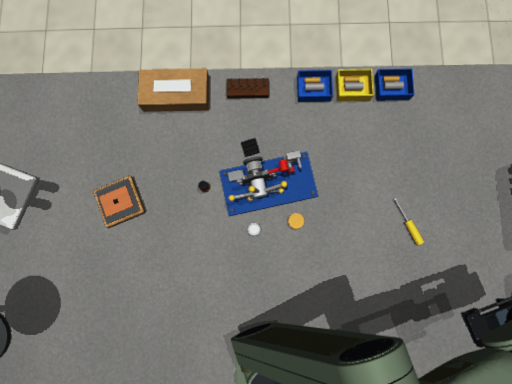

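```bash
cat >> h.py <<'E'
def H(q,P):
    c,s=np.cos(q[2]),np.sin(q[2]);P=np.atleast_2d(np.array(P,float))
    return np.c_[q[0]+c*P[:,0]-s*P[:,1],q[1]+s*P[:,0]+c*P[:,1],P[:,2]]
PL=[[x,y,z] for x in(-.085,.065) for y in(-.18,.11) for z in(0,.015)]
def blue(im,r):
    h=cv2.cvtColor(im,cv2.COLOR_RGB2HSV);m=cv2.inRange(h,(105,120,50),(125,255,255));k=np.zeros_like(m);k[r[0]:r[1],r[2]:r[3]]=1
    return m*k
def pts(q,w,p):
    a=.17-w;B=[[-.045,.085*np.sin(a+i*2*np.pi/5),.1+.085*np.cos(a+i*2*np.pi/5)] for i in range(5)]
    t=np.arctan2(.026,.084)-p
    kn=[0,-.105+.088*np.sin(t),.1+.088*np.cos(t)]
    return H(q,B+[kn])
E
python3 - <<'E'
from h import *
from scipy.optimize import minimize
S={'side':snapshot('side'),'top':snapshot('top')}
R={'side':(150,260,215,330),'top':(140,225,205,330)}
D={}
for n,s in S.items():
    m=blue(s['image'],R[n]);c=np.argwhere(m)[:,::-1];hl=cv2.convexHull(c.astype(np.int32));k=np.zeros((384*8,512*8),np.uint8)
    cv2.fillConvexPoly(k,((hl+0.5)*8-4).astype(np.int32),1);k=cv2.dilate(k,np.ones((9,9)));D[n]=k
def cost(q,n2=('side','top')):
    c=0
    for n in n2:
        k=np.zeros_like(D[n]);p=proj(S[n],H(q,PL)).astype(np.float32)
        cv2.fillConvexPoly(k,cv2.convexHull((p+.5)*8).astype(np.int32),1)
        c+=1-(k&D[n]).sum()/(k|D[n]).sum()
    return c
def fit(ns):
    best=min((minimize(cost,[.5,0+dy,y],(ns,),method='Nelder-Mead',options=dict(initial_simplex=np.array([[.5,dy,y],[.53,dy,y],[.5,dy+.03,y],[.5,dy,y+.1]]),xatol=1e-4,fatol=1e-5)) for y in(-.25,.0,.25) for dy in (0,-.05)),key=lambda r:r.fun)
    print(ns,best.x.round(4),best.fun);return best.x
for ns in(('top',),('side',)):fit(ns)
q=fit(('side','top'));np.save('q.npy',q)
o=[]
for n,s in S.items():
    im=s['image'];r=R[n];f=6
    # yellow ball centroids and red
    h=cv2.cvtColor(im,cv2.COLOR_RGB2HSV)
    for nm,m in(('yel',cv2.inRange(h,(20,120,120),(35,255,255))),('red',cv2.inRange(h,(0,150,80),(8,255,255))|cv2.inRange(h,(172,150,80),(180,255,255)))):
        mm=np.zeros_like(m);mm[r[0]:r[1],r[2]:r[3]]=m[r[0]:r[1],r[2]:r[3]]
        _,_,st,ce=cv2.connectedComponentsWithStats(mm);print(n,nm,[(c.round(1).tolist(),int(a[4])) for c,a in zip(ce[1:],st[1:])])
    print(proj(s,pts(q,-.13,0)).round(1).tolist())
    v=cv2.resize(im,None,fx=f,fy=f,interpolation=cv2.INTER_CUBIC)
    for i,p in enumerate(proj(s,pts(q,-.13,0))): cv2.circle(v,tuple(((p+.5)*f).astype(int).tolist()),5,(0,255,0) if i<5 else(0,255,255),1)
    p=cv2.convexHull(((proj(s,H(q,PL))+.5)*f).astype(np.int32));cv2.polylines(v,[p],True,(255,255,255),1)
    v=v[r[0]*f:r[1]*f,r[2]*f:r[3]*f];cv2.imwrite(f'pics/c_{n}.png',cv2.resize(v,None,fx=min(1,790/v.shape[1],590/v.shape[0]),fy=min(1,790/v.shape[1],590/v.shape[0]))[:,:,::-1])
E
```

```text
('top',) [0.5731 0.0337 0.2019] 0.014885173564848642
('side',) [0.5752 0.0349 0.207 ] 0.08308091291623743
('side', 'top') [0.5733 0.0346 0.2096] 0.10526316728557417
side yel [([253.3, 168.9], 16), ([241.7, 176.6], 14), ([271.8, 193.4], 26), ([250.4, 205.2], 5), ([269.5, 216.3], 14)]
side red [([283.7, 183.0], 107), ([289.4, 205.1], 24)]
[[252.2, 168.8], [241.3, 178.5], [251.5, 205.9], [269.5, 215.8], [270.9, 192.8], [285.0, 179.8]]
top yel [([283.6, 183.6], 28), ([251.5, 188.4], 31), ([281.0, 190.0], 16), ([231.0, 197.4], 25), ([249.2, 198.4], 10), ([295.8, 219.2], 156)]
top red [([280.6, 166.4], 124), ([291.3, 169.6], 18)]
[[249.5, 188.2], [230.7, 197.1], [250.4, 196.9], [280.3, 188.7], [282.1, 182.8], [282.3, 164.4]]
```

View pics/c_side.png

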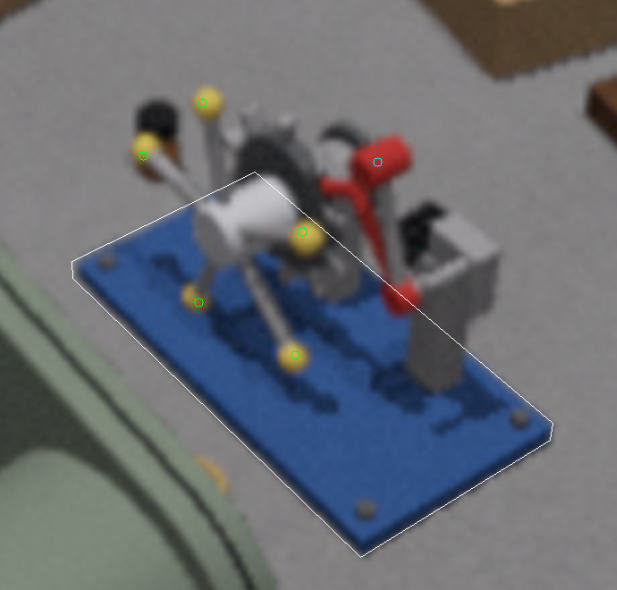

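View pics/c_top.png

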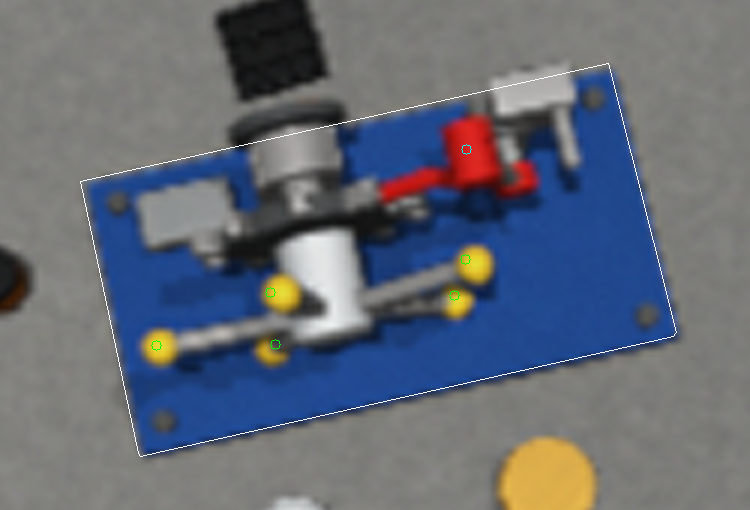

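Run:
```python
from h import *
from scipy.optimize import least_squares
S={'side':snapshot('side'),'top':snapshot('top')}
O={'side':[[253.3,168.9],[241.7,176.6],[250.4,205.2],[269.5,216.3],[271.8,193.4]],'top':[[251.5,188.4],[231,197.4],[249.2,198.4],[281,190],[283.6,183.6]]}
q0=np.array([.5731,.0337,.2019])
def f(v,full=False):
    r=[(proj(S[n],pts(v[:3],v[3],0))[:5]-O[n])*np.array([1,1,.5,1,1])[:,None] for n in S]
    return r if full else np.r_[np.ravel(r)/.6,(v[:3]-q0)/[.0015,.0015,.008]]
s=least_squares(f,[*q0,-.1]);print(s.x.round(4),np.round(f(s.x,True),1).tolist())
np.save('q.npy',s.x[:3]);q=s.x[:3]
P=pts(q,s.x[3],0);print(P.round(4).tolist())
for n in S:print(n,proj(S[n],P[5]),)
g=get_obs();print(g['tcp_pos'],g['tcp_rot'])
for p in ([0,-.03,.19],[0,-.19,.19],[-.045,.08,.19]):print(H(q,p).round(4))
# depth of die tray etc
```

```text
[ 0.5728  0.0329  0.2026 -0.0855] [[[-0.3, 0.5], [-0.3, 1.3], [0.3, 0.0], [-0.5, 0.1], [-0.6, 0.9]], [[-0.2, -0.4], [0.0, -0.5], [0.3, -0.6], [-1.0, -0.6], [-0.3, -0.4]]]
[[0.5244, 0.0449, 0.1822], [0.5117, 0.107, 0.105], [0.5225, 0.0542, 0.0208], [0.542, -0.0405, 0.0461], [0.5431, -0.0463, 0.1458], [0.5887, -0.0445, 0.1841]]
side [[284.93585116 180.25660427]]
top [[282.95473148 164.76910592]]
[ 0.19055135 -0.54252084  0.21397778] [ 3.90268129e-05  9.85765086e-01  1.68128504e-01 -1.34419047e-05]
[[0.5789 0.0035 0.19  ]]
[[ 0.611  -0.1532  0.19  ]]
[[0.5126 0.1022 0.19  ]]
```

```bash
cat >> h.py <<'E'
from scipy.spatial.transform import Rotation as Ro
q=np.load('q.npy') if __import__('os').path.exists('q.npy') else None
def inc(P,pos=None,rot=None):
    "head target (m) -> increments from measured pose"
    g=get_obs();pos=g['tcp_pos'] if pos is None else pos;w=g['tcp_rot'] if rot is None else rot
    R=Ro.from_quat(np.r_[w[1:],w[0]]);G=Ro.from_euler('z',q[2])*Ro.from_euler('x',np.pi)
    d=R.inv().apply(H(q,P)[0]-pos)/.3;r=(R.inv()*G).as_rotvec()/.5
    print('t',round(g['time'],2),'head',(np.r_[Ro.from_euler('z',-q[2]).apply(g['tcp_pos']-[q[0],q[1],0])]*1000).round(1),'inc',d.round(3),r.round(3),'F',g['contact_force'].round(2))
E
python3 -c "
from h import *
inc([0,-.040,.26])"
```

```text
t 1.3 head [-490.2 -486.8  214. ] inc [ 1.82  -1.255 -0.154] [0.    0.    0.271] F [ 0.18 -0.11 -0.63]
```

Request:
move_arm(increments=[[0.05,-0.03,-0.05,0,0,0.03,0],[0.13,-0.09,-0.1,0,0,0.06,0],[0.23,-0.16,-0.15,0,0,0.1,0],[0.33,-0.23,-0.15,0,0,0.14,0],[0.43,-0.3,-0.15,0,0,0.18,0],[0.53,-0.37,-0.15,0,0,0.22,0],[0.63,-0.44,-0.15,0,0,0.25,0],[0.73,-0.51,-0.15,0,0,0.27,0],[0.83,-0.57,-0.15,0,0,0.27,0],[0.91,-0.63,-0.15,0,0,0.27,0]])

```text
time: 2.13
tcp_pos: [0.3868, -0.272, 0.2592]
tcp_rot: [0.0, 0.995, 0.102, 0.001]
contact_force: [0.5, -0.3, -0.2]
width: 0.0271
gripper_force: 0.0
```

```bash
python3 -c "
from h import *
inc([0,-.040,.26])"
```

```text
t 2.13 head [-243.6 -261.2  259.2] inc [ 0.813 -0.737 -0.002] [ 0.001 -0.002  0.002] F [ 0.46 -0.3  -0.2 ]
```

Request:
move_arm(increments=[[0.05,-0.04,0,0,0,0,0],[0.14,-0.12,0,0,0,0,0],[0.24,-0.21,0,0,0,0,0],[0.35,-0.31,0,0,0,0,0],[0.46,-0.41,0,0,0,0,0],[0.57,-0.51,0,0,0,0,0],[0.67,-0.61,0,0,0,0,0],[0.75,-0.68,0,0,0,0,0],[0.8,-0.73,0,0,0,0,0],[0.815,-0.74,0,0,0,0,0]])

```text
time: 2.97
tcp_pos: [0.582, -0.0035, 0.2584]
tcp_rot: [-0.001, 0.995, 0.103, 0.0]
contact_force: [-0.2, 0.1, -0.2]
width: 0.0003
gripper_force: 0.0
```

Run:
```python
from h import *
inc([0,-.040,.168])
s=snapshot('side');v=s['image'][130:250,200:340];cv2.imwrite('pics/d.png',cv2.resize(v,None,fx=5,fy=5,interpolation=cv2.INTER_CUBIC)[:,:,::-1])
```

```text
t 2.97 head [  1.6 -37.5 258.4] inc [-0.006  0.008  0.301] [-0.002 -0.001  0.009] F [-0.22  0.05 -0.2 ]
```

View pics/d.png

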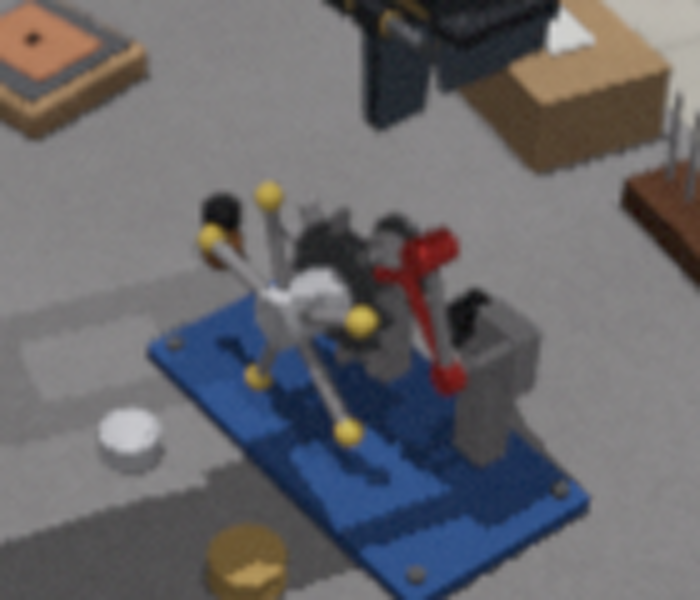

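Request:
move_arm(increments=[[0,0,0.02,0,0,0,0],[0,0,0.06,0,0,0,0],[0,0,0.11,0,0,0,0],[0,0,0.16,0,0,0,0],[0,0,0.21,0,0,0,0],[0,0,0.25,0,0,0,0],[0,0,0.28,0,0,0,0],[0,0,0.3,0,0,0,0],[0,0,0.3,0,0,0,0],[0,0,0.3,0,0,0,0]])

```text
time: 3.85
tcp_pos: [0.5802, -0.0077, 0.1691]
tcp_rot: [0.0, 0.995, 0.101, 0.0]
contact_force: [-0.8, -1.2, 0.5]
width: 0.0006
gripper_force: 0.0
```

Run:
```python
from h import *
inc([0,-.115,.168])
```

```text
t 3.85 head [ -1.  -41.2 169.1] inc [0.003 0.246 0.004] [ 0.001 -0.    -0.001] F [-0.8  -1.17  0.48]
```

Request:
move_arm(increments=[[0,0.01,0,0,0,0,0],[0,0.03,0,0,0,0,0],[0,0.045,0,0,0,0,0],[0,0.06,0,0,0,0,0],[0,0.075,0,0,0,0,0],[0,0.09,0,0,0,0,0],[0,0.105,0,0,0,0,0],[0,0.12,0,0,0,0,0],[0,0.135,0,0,0,0,0],[0,0.15,0,0,0,0,0]])

```text
time: 4.68
tcp_pos: [0.5894, -0.0517, 0.1689]
tcp_rot: [0.0, 0.995, 0.101, -0.0]
contact_force: [0.3, -0.5, 0.6]
width: 0.0004
gripper_force: 0.1
```

Request:
move_arm(increments=[[0,0.015,0,0,0,0,0],[0,0.03,0,0,0,0,0],[0,0.045,0,0,0,0,0],[0,0.06,0,0,0,0,0],[0,0.075,0,0,0,0,0],[0,0.075,0,0,0,0,0],[0,0.075,0,0,0,0,0],[0,0.06,-0.02,0,0,0,0],[0,0.04,-0.05,0,0,0,0],[0,0.02,-0.08,0,0,0,0]])

```text
time: 5.52
tcp_pos: [0.5903, -0.0566, 0.1933]
tcp_rot: [-0.0, 0.995, 0.101, -0.0]
contact_force: [-0.9, -0.6, 0.5]
width: 0.0003
gripper_force: 0.0
```

Run:
```python
from h import *
inc([-.045,.065,.235])
o=[]
for n,r in(('side',(130,250,200,340)),('top',(120,240,200,340))):
    s=snapshot(n);v=s['image'].copy();o.append(cv2.resize(v[r[0]:r[1],r[2]:r[3]],(400,343),interpolation=cv2.INTER_CUBIC))
    print(proj(s,pts(q,-.0855,.75)).round(1).tolist())
cv2.imwrite('pics/e.png',np.hstack(o)[:,:,::-1])
```

```text
t 5.52 head [ -0.9 -91.2 193.3] inc [-0.147 -0.521 -0.139] [-0.001  0.001 -0.   ] F [-0.89 -0.62  0.48]
[[253.0, 169.4], [241.4, 177.9], [251.0, 205.3], [269.0, 216.4], [271.2, 194.3], [299.0, 193.0]]
[[251.3, 188.0], [231.0, 196.9], [249.7, 197.2], [280.0, 189.4], [283.3, 183.2], [305.2, 160.3]]
```

View pics/e.png

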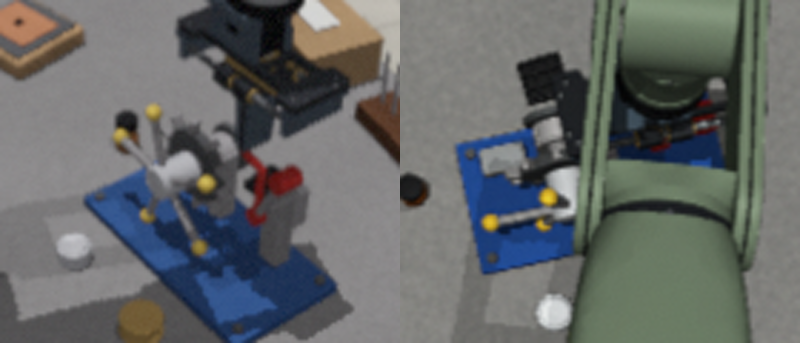

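Request:
move_arm(increments=[[0,0,-0.05,0,0,0,0],[0,0,-0.11,0,0,0,0],[-0.02,-0.03,-0.15,0,0,0,0],[-0.05,-0.11,-0.15,0,0,0,0],[-0.09,-0.21,-0.15,0,0,0,0],[-0.12,-0.32,-0.15,0,0,0,0],[-0.15,-0.42,-0.15,0,0,0,0],[-0.15,-0.49,-0.15,0,0,0,0],[-0.15,-0.52,-0.14,0,0,0,0],[-0.15,-0.52,-0.14,0,0,0,0]])

```text
time: 6.45
tcp_pos: [0.514, 0.0884, 0.2346]
tcp_rot: [-0.0, 0.995, 0.103, -0.0]
contact_force: [-0.2, -0.5, -0.7]
width: 0.0006
gripper_force: 0.0
```

Run:
```python
from h import *
inc([-.045,.065,.175])
```

```text
t 6.45 head [-46.4  66.2 234.6] inc [0.005 0.004 0.199] [-0.     0.001  0.007] F [-0.16 -0.47 -0.74]
```

Request:
move_arm(increments=[[0,0,0.02,0,0,0,0],[0,0,0.06,0,0,0,0],[0,0,0.1,0,0,0,0],[0,0,0.14,0,0,0,0],[0,0,0.17,0,0,0,0],[0,0,0.19,0,0,0,0],[0,0,0.2,0,0,0,0],[0,0,0.2,0,0,0,0],[0,0.02,0.2,0,0,0,0],[0,0.04,0.2,0,0,0,0]])

```text
time: 7.28
tcp_pos: [0.5181, 0.0746, 0.1756]
tcp_rot: [0.0, 0.995, 0.102, 0.001]
contact_force: [0.2, -0.4, 0.4]
width: 0.0006
gripper_force: 0.0
```

Request:
move_arm(increments=[[0,0.01,0,0,0,0,0],[0,0.02,0,0,0,0,0],[0,0.03,0,0,0,0,0],[0,0.04,0,0,0,0,0],[0,0.05,0,0,0,0,0],[0,0.06,0,0,0,0,0],[0,0.07,0,0,0,0,0],[0,0.08,0,0,0,0,0],[0,0.09,0,0,0,0,0],[0,0.1,0,0,0,0,0]])

```text
time: 8.12
tcp_pos: [0.5236, 0.0454, 0.175]
tcp_rot: [0.0, 0.995, 0.101, 0.0]
contact_force: [-0.9, 1.4, 1.8]
width: 0.0003
gripper_force: 0.7
```

Run:
```python
from h import *
inc([-.045,.002,.175])
```

```text
t 8.12 head [-45.7  22.1 175. ] inc [ 0.002  0.067 -0.   ] [ 0.    -0.     0.001] F [-0.88  1.36  1.79]
```

Request:
move_arm(increments=[[0,0.01,0,0,0,0,0],[0,0.02,0,0,0,0,0],[0,0.03,0,0,0,0,0],[0,0.04,0,0,0,0,0],[0,0.05,0,0,0,0,0],[0,0.057,0,0,0,0,0],[0,0.062,0,0,0,0,0],[0,0.065,0,0,0,0,0],[0,0.065,0,0,0,0,0],[0,0.065,0,0,0,0,0]])

```text
time: 8.95
tcp_pos: [0.5274, 0.0263, 0.1748]
tcp_rot: [0.0, 0.995, 0.101, -0.0]
contact_force: [0.2, 0.3, -0.6]
width: 0.0006
gripper_force: 0.1
```

```bash
cat > w.py <<'E'
from h import *
from scipy.optimize import minimize_scalar
inc([-.045,-.0018,.175])
for n,r in(('side',(150,225,225,300)),('top',(165,210,215,300))):
    s=snapshot(n);m=cv2.inRange(cv2.cvtColor(s['image'],cv2.COLOR_RGB2HSV),(20,120,120),(35,255,255))
    k=np.zeros_like(m);k[r[0]:r[1],r[2]:r[3]]=m[r[0]:r[1],r[2]:r[3]]
    _,_,st,ce=cv2.connectedComponentsWithStats(k);c=np.array([x for x,a in zip(ce[1:],st[1:]) if a[4]>4])
    f=lambda w:sum(min(np.linalg.norm(proj(s,pts(q,w,0))[:5]-x,axis=1).min(),4)**2 for x in c)
    W=np.arange(-.3,.9,.01);b=min(W,key=f);print(n,c.round(1).tolist(),'w',round(b,3),f(b))
E
python3 w.py
```

```text
t 8.95 head [-45.9   2.7 174.8] inc [ 0.003  0.015 -0.001] [0.001 0.001 0.001] F [ 0.21  0.26 -0.58]
side [[261.0, 174.5], [274.1, 204.5]] w 0.35 1.7474033612949285
top [] w -0.3 0
```

Request:
move_arm(increments=[[0,0.005,0,0,0,0,0],[0,0.01,0,0,0,0,0],[0,0.014,0,0,0,0,0],[0,0.017,0,0,0,0,0],[0,0.018,0,0,0,0,0],[0,0.018,0,0,0,0,0],[0,0.01,0,0,0,0,0],[0,-0.01,0,0,0,0,0],[0,-0.04,0,0,0,0,0],[0,-0.08,0,0,0,0,0]])

```text
time: 9.88
tcp_pos: [0.5226, 0.0505, 0.175]
tcp_rot: [0.0, 0.995, 0.101, 0.0]
contact_force: [0.5, 0.2, -0.3]
width: 0.0002
gripper_force: 0.0
```

Request:
move_arm(increments=[[0,-0.03,-0.03,0,0,0,0],[0,-0.05,-0.08,0,0,0,0],[0,-0.07,-0.14,0,0,0,0],[0,-0.1,-0.2,0,0,0,0],[-0.06,-0.2,-0.25,0,0,0,0],[-0.14,-0.3,-0.25,0,0,0,0],[-0.22,-0.4,-0.25,0,0,0,0],[-0.3,-0.5,-0.25,0,0,0,0],[-0.36,-0.57,-0.25,0,0,0,0],[-0.4,-0.6,-0.25,0,0,0,0]])

```text
time: 10.72
tcp_pos: [0.366, 0.2045, 0.2509]
tcp_rot: [-0.001, 0.995, 0.103, 0.0]
contact_force: [-0.3, -0.0, 0.6]
width: 0.0006
gripper_force: 0.0
```

```bash
python3 w.py
python3 - <<'E'
from h import *
o=[]
for n,r in(('side',(130,250,200,340)),('top',(120,240,200,340))):
    s=snapshot(n);v=s['image'];o.append(cv2.resize(v[r[0]:r[1],r[2]:r[3]],(400,343),interpolation=cv2.INTER_CUBIC))
cv2.imwrite('pics/f.png',np.hstack(o)[:,:,::-1])
E
```

```text
t 10.72 head [-168.   209.7  250.9] inc [0.407 0.707 0.252] [-0.003 -0.001  0.007] F [-0.27 -0.04  0.61]
side [[243.8, 169.7], [261.8, 175.6], [273.9, 205.6], [262.7, 215.5]] w 0.41 2.200867351680938
top [[266.4, 185.3], [287.5, 185.0], [236.1, 196.2], [270.3, 194.1]] w 0.41 11.611298998106962
```

View pics/f.png

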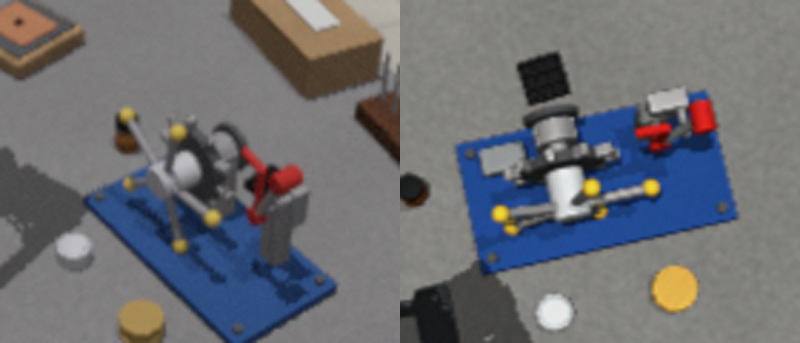

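Run:
```python
from h import *
for n in('side','top'):
    s=snapshot(n)
    for w in(.37,.41,.46,.5):print(n,w,proj(s,pts(q,w,0))[:5].round(1).tolist())
inc([0,-.20,.26])
```

```text
side 0.37 [[260.5, 175.5], [243.2, 170.9], [245.5, 195.4], [263.0, 216.1], [273.4, 205.3]]
side 0.41 [[261.1, 176.2], [243.5, 170.5], [245.1, 194.5], [262.4, 215.9], [273.5, 206.2]]
side 0.46 [[262.0, 177.2], [243.9, 170.0], [244.6, 193.4], [261.7, 215.5], [273.4, 207.2]]
side 0.5 [[262.6, 178.0], [244.3, 169.7], [244.2, 192.5], [261.0, 215.2], [273.4, 208.0]]
top 0.37 [[264.8, 185.0], [233.8, 194.2], [239.5, 198.4], [270.3, 192.7], [287.0, 184.5]]
top 0.41 [[265.9, 184.8], [234.3, 194.0], [238.8, 198.4], [269.3, 192.9], [287.1, 184.7]]
top 0.46 [[267.4, 184.5], [235.0, 193.6], [237.9, 198.4], [268.0, 193.3], [287.0, 184.9]]
top 0.5 [[268.5, 184.4], [235.6, 193.3], [237.2, 198.4], [267.0, 193.5], [287.0, 185.1]]
t 11.02 head [-165.1  206.7  250.2] inc [ 0.55   1.356 -0.032] [ 0.    -0.002 -0.   ] F [-0.04 -0.28  0.13]
```

Request:
move_arm(increments=[[0.03,0.05,0,0,0,0,0],[0.08,0.15,0,0,0,0,0],[0.14,0.27,0,0,0,0,0],[0.2,0.39,0,0,0,0,0],[0.26,0.51,0,0,0,0,0],[0.32,0.63,0,0,0,0,0],[0.38,0.75,0,0,0,0,0],[0.44,0.86,0,0,0,0,0],[0.5,0.95,0,0,0,0,0],[0.55,1.0,0,0,0,0,0]])

```text
time: 11.85
tcp_pos: [0.5929, -0.063, 0.2492]
tcp_rot: [0.001, 0.995, 0.099, -0.0]
contact_force: [-0.0, -1.0, -0.3]
width: 0.0005
gripper_force: 0.0
```

Request:
move_arm(increments=[[0,0.1,0,0,0,0,0],[0,0.2,0,0,0,0,0],[0,0.29,0,0,0,0,0],[0,0.34,0,0,0,0,0],[0,0.35,0,0,0,0,0],[0,0.35,0.03,0,0,0,0],[0,0.35,0.08,0,0,0,0],[0,0.35,0.12,0,0,0,0],[0,0.35,0.14,0,0,0,0],[0,0.35,0.14,0,0,0,0]])

```text
time: 12.68
tcp_pos: [0.6108, -0.1597, 0.206]
tcp_rot: [-0.001, 0.995, 0.102, -0.002]
contact_force: [-0.0, 0.0, 0.4]
width: 0.0006
gripper_force: 0.0
```

Run:
```python
from h import *
inc([0,-.188,.168])
```

```text
t 12.68 head [  -1.5 -196.3  206. ] inc [ 0.006 -0.027  0.127] [-0.004  0.007  0.003] F [-0.    0.03  0.42]
```

Request:
move_arm(increments=[[0,0,0.03,0,0,0,0],[0,0,0.07,0,0,0,0],[0,0,0.1,0,0,0,0],[0,0,0.12,0,0,0,0],[0,0,0.127,0,0,0,0],[0,-0.02,0.127,0,0,0,0],[0,-0.04,0.127,0,0,0,0],[0,-0.06,0.127,0,0,0,0],[0,-0.075,0.127,0,0,0,0],[0,-0.09,0.127,0,0,0,0]])

```text
time: 13.52
tcp_pos: [0.6066, -0.1341, 0.1704]
tcp_rot: [0.0, 0.995, 0.101, 0.0]
contact_force: [-1.1, -0.6, 0.0]
width: 0.0004
gripper_force: 0.0
```

Request:
move_arm(increments=[[0,-0.015,0,0,0,0,0],[0,-0.03,0,0,0,0,0],[0,-0.045,0,0,0,0,0],[0,-0.06,0,0,0,0,0],[0,-0.075,0,0,0,0,0],[0,-0.09,0,0,0,0,0],[0,-0.105,0,0,0,0,0],[0,-0.12,0,0,0,0,0],[0,-0.135,0,0,0,0,0],[0,-0.15,0,0,0,0,0]])

```text
time: 14.35
tcp_pos: [0.5973, -0.0902, 0.1697]
tcp_rot: [-0.0, 0.995, 0.101, -0.0]
contact_force: [-0.5, 0.6, 0.4]
width: 0.0001
gripper_force: 0.0
```

Run:
```python
from h import *
inc([0,-.1045,.168])
s=snapshot('side');v=s['image'][130:250,200:340];cv2.imwrite('pics/g.png',cv2.resize(v,None,fx=5,fy=5,interpolation=cv2.INTER_CUBIC)[:,:,::-1])
for t in(0,.1,.2,.3):print(proj(s,pts(q,.44,t))[5])
```

```text
t 14.35 head [  -0.8 -125.5  169.7] inc [ 0.003 -0.07   0.006] [-0.001  0.001  0.   ] F [-0.46  0.62  0.43]
[284.93585116 180.25660427]
[286.81288217 181.18517208]
[288.72945771 182.37484973]
[290.66446544 183.81609255]
```

View pics/g.png

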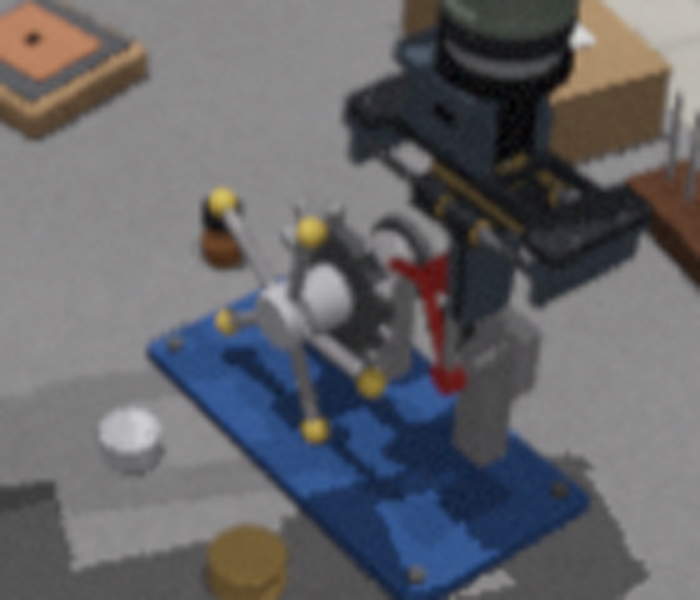

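Request:
move_arm(increments=[[0,-0.012,0,0,0,0,0],[0,-0.025,0,0,0,0,0],[0,-0.037,0,0,0,0,0],[0,-0.048,0,0,0,0,0],[0,-0.057,0,0,0,0,0],[0,-0.062,0,0,0,0,0],[0,-0.062,0,0,0,0,0],[0,-0.04,0,0,0,0,0],[0,0.0,0,0,0,0,0],[0,0.06,0,0,0,0,0]])

```text
time: 15.23
tcp_pos: [0.6012, -0.1088, 0.17]
tcp_rot: [0.0, 0.995, 0.102, 0.0]
contact_force: [-0.1, -0.5, 0.3]
width: 0.0005
gripper_force: 0.0
```

Request:
move_arm(increments=[[0,0.08,0,0,0,0,0],[0,0.1,-0.04,0,0,0,0],[0,0.15,-0.1,0,0,0,0],[0,0.22,-0.17,0,0,0,0],[0,0.32,-0.22,0,0,0,0],[0,0.42,-0.25,0,0,0,0],[-0.05,0.52,-0.25,0,0,0,0],[-0.1,0.62,-0.25,0,0,0,0],[-0.15,0.7,-0.25,0,0,0,0],[-0.18,0.75,-0.25,0,0,0,0]])

```text
time: 16.07
tcp_pos: [0.5919, -0.3443, 0.2445]
tcp_rot: [0.001, 0.995, 0.1, -0.0]
contact_force: [0.1, 0.1, -0.5]
width: 0.0002
gripper_force: 0.0
```

```bash
python3 w.py
python3 - <<'E'
from h import *
o=[]
a=cv2.imread('pics/a.png')[:,:,::-1]
for n,r,f in(('side',(150,250,225,325),0),('top',(140,240,215,315),0)):
    s=snapshot(n);v=s['image'];o.append(cv2.resize(v[r[0]:r[1],r[2]:r[3]],(400,400),interpolation=cv2.INTER_CUBIC))
    for im in(v,cv2.imread('pics/'+('a' if n=='side' else 'b')+'.png')[:,:,::-1]):
        h=cv2.cvtColor(np.ascontiguousarray(im),cv2.COLOR_RGB2HSV);m=cv2.inRange(h,(0,150,80),(8,255,255))|cv2.inRange(h,(172,150,80),(180,255,255))
        k=np.zeros_like(m);k[r[0]:r[1],r[2]:r[3]]=m[r[0]:r[1],r[2]:r[3]];_,_,st,ce=cv2.connectedComponentsWithStats(k);print(n,[(c.round(1).tolist(),b.tolist()) for c,b in zip(ce[1:],st[1:])])
cv2.imwrite('pics/i.png',np.hstack(o)[:,:,::-1])
E
```

```text
t 16.07 head [ -57.2 -373.3  244.5] inc [ 0.037 -1.239  0.23 ] [ 0.003  0.002 -0.006] F [ 0.11  0.12 -0.49]
side [[243.8, 170.1], [261.9, 176.2], [273.9, 206.0], [262.8, 215.6]] w 0.42 1.192726383528842
top [[266.5, 185.3], [287.5, 185.0], [236.1, 196.2], [270.0, 194.2]] w 0.42 11.643659272010861
side [([283.7, 182.9], [275, 176, 16, 21, 104]), ([289.4, 205.3], [287, 203, 6, 5, 21])]
side [([283.6, 182.9], [275, 176, 16, 21, 107]), ([289.4, 205.1], [287, 203, 6, 5, 24])]
top [([280.3, 166.5], [267, 159, 22, 15, 128]), ([291.2, 169.7], [288, 167, 6, 6, 19])]
top [([280.6, 166.4], [268, 159, 21, 15, 124]), ([291.3, 169.6], [288, 167, 6, 6, 18])]
```

View pics/i.png

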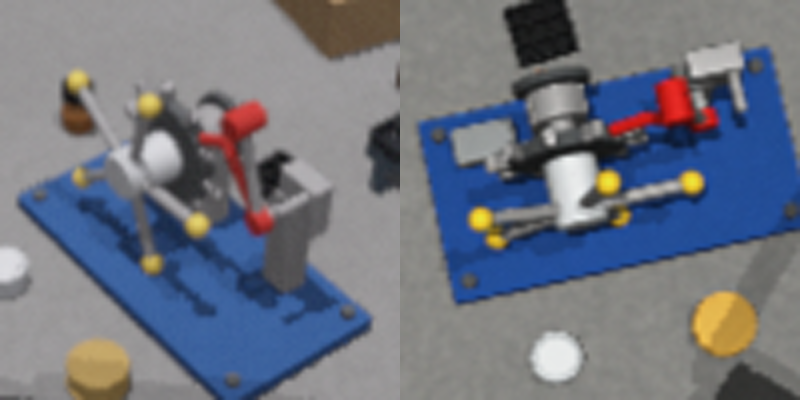

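The pawl's red regions match the start pictures to within 0.3 px, so it is back home. The wheel reads about 0.43, the loose things have not moved, and the arm is clear.

```bash
python3 -c "
from station import *
print(close_job())"
```

```text
the job is handed in; nothing more can be done
None
```

The job is done and handed in: I tipped the pawl back, turned the wheel back one notch (it reads about 0.43 rad in the images, within the 0.37–0.57 window), dropped the pawl fully home again, and touched none of the loose things. It took about 16 s of the 53 s allowed.

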